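# Tip the cover-slip boxes out of the tilt tray

### The job

Two small tilt trays stand side by side on the desk. Take the one that holds the two pale boxes of cover slips by its tongue handle, lift it until both boxes have slid out into the catch bin at its hinge, then lower the tray gently until it lies flat on its rest again and let go. Do not lift the other tray, the one with the eraser and the memory stick.

Things in the scene. Friction and masses are not known exactly. Their poses are not given: they have to be found in the camera images.
- slip_tray (a joint): tilt of the tray holding the two cover-slip boxes: 0 = flat on its rest, grows as its handle edge rises, stop at 1.1 rad. Bare aluminium, 100 mm long, 84 mm wide, 20 mm walls on three sides, open at the hinge, 0.25 kg, on a grey stand fixed to the desk; the other is identical. The hinge is free: let go, it falls. The boxes begin to slide at 0.45 to 0.65 rad.
- slip_handle (a point): grip point of that tray's handle, a flat tongue 20 mm wide (along y), 10 mm thick, sticking out 50 mm from the middle of the free edge; the point is at mid-thickness, 30 mm out from the end wall, 70 mm above the desk when flat, nothing under or beside it. Turns with the tray: x points to the hinge, z square to the tray floor. The hinge line is 130 mm along x and 10 mm along -z from it.
- slip_hinge (a point): middle of that tray's hinge line, 60 mm above the desk, fixed to the stand (does not turn with the tray). x points horizontally from the tray to its catch bin (away from the handle), y along the hinge, z up. The open-topped bin lies behind the hinge: a chute slopes down from it to the floor; inside up to x = 103 mm, y = -44 to 44 mm, floor at z = -54 mm, far rim at z = 2 mm.
- slips_a_mid (a point): small closed box of cover slips, pale blue-grey, 30 x 60 x 18 mm, loose, 30 g; this point is its centre. At the start both such boxes lie flat, one behind the other, in the same tilt tray (60 mm side across the tray).
- slips_b_mid (a point): the second, identical small closed box of cover slips, pale blue-grey, 30 x 60 x 18 mm, loose, 30 g; this point is its centre. At the start both such boxes lie flat, one behind the other, in the same tilt tray (60 mm side across the tray).
- spare_tray (a joint): tilt angle of the other, identical tray, which holds an eraser (18 x 34 x 11 mm) and a memory stick (17 x 44 x 8 mm): 0 = flat; it must stay flat. Beware of the tall microscope (0.45 m high) that stands to the left of both trays: come to the handles from the robot's side, not over it from the left.

How it is judged:
On the way:
1. the tray is tilted up (more than 0.35 rad) with both boxes out of it, in the catch bin (value of joint slip_tray above 0.35 rad and x of slips_a_mid in the frame of slip_hinge between 0.012 and 0.105 m and y of slips_a_mid in the frame of slip_hinge between -0.046 and 0.046 m and z of slips_a_mid in the frame of slip_hinge between -0.054 and 0 m and x of slips_b_mid in the frame of slip_hinge between 0.012 and 0.105 m and y of slips_b_mid in the frame of slip_hinge between -0.046 and 0.046 m and z of slips_b_mid in the frame of slip_hinge between -0.054 and 0 m), for 0.2 s.
At the end, for the whole second after the job is handed in: The emptied tray lies flat again (tilt below 0.06 rad) and both cover-slip boxes are in its catch bin (centres inside the bin's walls and lower than the hinge line) (value of joint slip_tray below 0.06 rad and x of slips_a_mid in the frame of slip_hinge between 0.012 and 0.105 m and y of slips_a_mid in the frame of slip_hinge between -0.046 and 0.046 m and z of slips_a_mid in the frame of slip_hinge between -0.054 and 0 m and x of slips_b_mid in the frame of slip_hinge between 0.012 and 0.105 m and y of slips_b_mid in the frame of slip_hinge between -0.046 and 0.046 m and z of slips_b_mid in the frame of slip_hinge between -0.054 and 0 m); the robot touches nothing.
It fails at once if the tray is dropped: it swings down faster than 3 rad/s (as when let go more than about 10 mm above its rest) (velocity of joint slip_tray below -3 rad/s).
It fails at once if the other tray is lifted by more than 0.15 rad (value of joint spare_tray above 0.15 rad).
It also fails if it takes over 35 s, if anything falls off the work surface, if the arm or the gripper's body presses on something with over 40 N, if the wrist force passes 120 N, or if a joint passes its speed limit or range.

### The arm

A 6-joint arm with a two-finger parallel gripper is mounted at the origin on a cart in front of the work surface, level with it; the furniture and walls round the work are solid. World frame = base frame: x ahead of the robot, y to its left, z up, the work surface at z = 0. Lengths are in m, angles in rad, forces in N, time in s.
With the tool pointing down it reaches from about 0.3 to 0.875 m from the base axis. Payload 6.4 kg.
Tool frame: the origin (TCP) lies between the finger pads; the fingertips stand 8 mm ahead of it and the grasp point (between the pads) lies 11 mm behind it (ctrl.finger_overhang is the distance from the TCP to the fingertips, in m); z points along the fingers, y is the line along which they close (so a half turn about z gives the same grasp; the last joint's range is limited). The gripper opens to 85 mm and grips with 20 to 120 N. Pads are 22 mm wide; open, the fingers measure 114 mm over their backs; the gripper's body (76 mm by 85 mm) begins 54 mm behind the grasp point. The pads swing forward as they close: fully open they stand 13 mm farther back than shut.
Start: joints at [-1.38, 0.181, 1.607, -0, 1.354, -0.206], TCP at [0.222, -0.53, 0.239] pointing down, gripper open.
Joint ranges: [-2.99, 2.99], [-0.89, 2.07], [0.3, 2.58], [-1.14, 4.28], [0, 2.63], [-3.12, 3.12]. Speed limits (rad/s): [2.57, 2.57, 3.01, 3.14, 3.14, 3.14].

### API

Orientations are given as a unit quaternion [w, x, y, z].
In Python, from bench import ctrl, camera gives the robot as it stands.
- The arm moves only by the shell command python3 -m pendant 'ROWS' [OPENING]. ROWS is JSON, a list of rows, each a list of 6 numbers: the shift along the world's x, y, z normalised to -1 to 1, where 1 is 200 mm, then the turn, a rotation vector about the world's x, y, z normalised to -1 to 1, where 1 is pi/2 rad. In form: [[dx, dy, dz, rx, ry, rz], ...]. A call has exactly 10 rows; each row shifts and turns the commanded pose from where the row before left it; what a row does not reach is not made up. A row lasts 1/8 s, in which the tool goes at most 62.5 mm and 10.7 degrees, less where a joint would pass 70% of its speed; a pose out of reach is approached as far as the arm can. A call with a number of a shift or a turn outside -1 to 1 is refused whole. A call with a gripper value outside its range is refused whole. OPENING is the opening, from -1 (shut) to 1 (fully open), set as the call begins (- or left out, the last holds). The fingers move at their own pace and stop on an object; the grip force is fixed at half the most. Time passes only in rows, so rows that do not move let the fingers close, or fill a call up. It gives the time, the measured TCP pose, the force, the opening and the grip force at its end, in the units of the state.
- ctrl.get_obs(): the state, without advancing time (a new reading comes with each control period).
- camera(name): name is "scene" or "top" or "wrist"; returns a dict with "color" (480x640x3 uint8, blue, green, red), "fx", "fy", "cx", "cy" (pixels), "xyz" and "rotation" of the camera in the world; the wrist camera has in their place "hand_eye" (4x4, takes a point from camera to tool coordinates, whose origin is the TCP and whose axes are the flange's). Camera axes: x right, y down, z forward; pixel columns grow to the right and rows downward; lengths in m; the calibration is good to about 2 mm. A picture is of the moment at which its call begins: read the wrist's pose just before it. There is no depth.
- ctrl.hand_in(): hands the job in; it is judged then, once.
The state is a dict: "time_s": time; "q": joint angles; "dq": joint speeds; "joint_efforts": joint torques, N m; "eef_pos": TCP position; "eef_rot": TCP orientation; "wrist_force": force on the tool from outside, world axes, zero at the start; "torque": the same for the moment, N m; "opening": opening from 0.0 (shut) to 1.0 (fully open); "grasp_force": force on a finger pad.
Only numpy, scipy, OpenCV 4.12 (cv2) and the standard library are available. Lean on these libraries where they do the work, as an engineer would, in place of code of your own. Each camera call takes 0.05 s, during which the arm holds its last target. There are 200 camera calls.

## Working session

There is one attempt and no reset: what is moved stays moved. The work goes in short steps, Python scripts to look and compute and a shell command to move; the robot and the scene stay as the last step left them, time stands still between calls to the robot, and variables do not carry over. Pictures are saved under pics/ and viewed, at most 10 in all, crops included, and the job is handed in when it is done.

```bash
mkdir -p pics; ls; python3 - <<'E'
from bench import ctrl,camera
import cv2
for n in("scene","top"):
    c=camera(n);cv2.imwrite(f"pics/{n}1.png",c["color"]);print(n,c["fx"],c["cx"],c["cy"],c["xyz"],c["rotation"])
o=ctrl.get_obs();print(o["eef_pos"],o["eef_rot"],o["time_s"])
E
```

```text
pics
scene 510.49477852571613 320.471468835296 242.85619069743512 [ 0.22231695 -0.8455438   0.50456149] [-0.50609641  0.82530857 -0.20943672  0.13736245]
top 561.6702178591725 306.4666254329989 230.71933256240442 [ 0.45487897 -0.20226072  0.93515576] [-0.05611764  0.71294215 -0.69640311  0.05989165]
[ 0.22213809 -0.52982667  0.23847294] [-7.97106677e-04  9.80384294e-01  1.97093887e-01  2.43137705e-05] 0.1
```

View pics/top1.png

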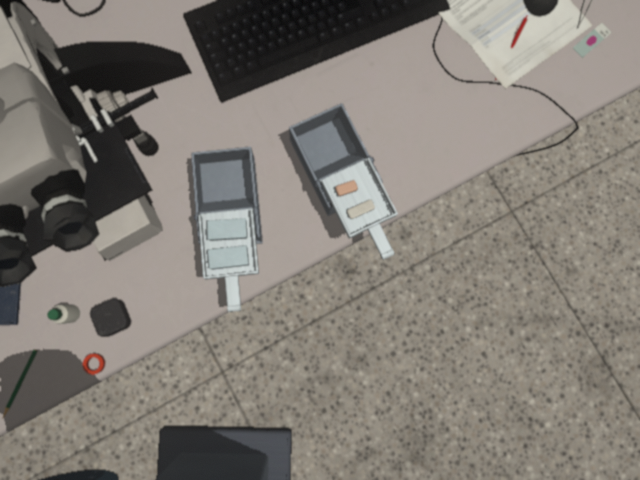

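View pics/scene1.png

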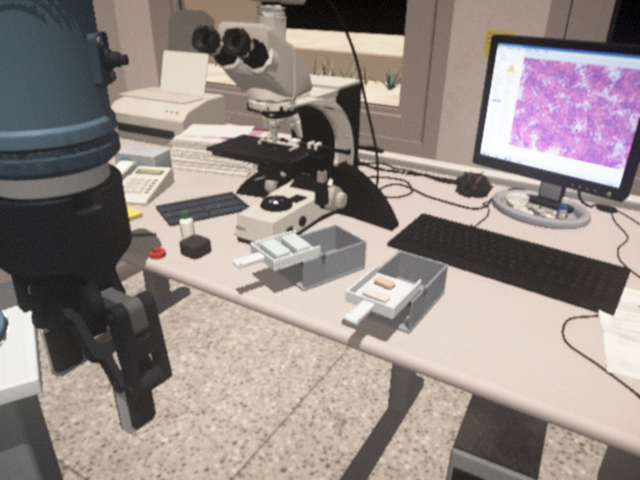

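The top view shows the slip tray on the left: its handle runs from about (231,277) to (233,310) and its boxes are at (226,229) and (228,257). The spare tray is to the right, with its handle at (380,240).

```bash
cat > h.py <<'E'
import numpy as np,cv2
from scipy.spatial.transform import Rotation as R
from bench import ctrl,camera
def rot(q): return R.from_quat(np.roll(q,-1))
def cast(c,uv,z,xyz=None,Rm=None):
    xyz=c["xyz"] if xyz is None else xyz
    Rm=rot(c["rotation"]).as_matrix() if Rm is None else Rm
    d=Rm@np.array([(uv[0]-c["cx"])/c["fx"],(uv[1]-c["cy"])/c["fy"],1])
    return xyz+d*(z-xyz[2])/d[2]
E
python3 - <<'E'
from h import *
c=camera("top")
for uv,z in [((231,277),.075),((233,310),.075),((203,277),.08),((257,272),.08),((198,213),.08),((253,208),.08),((193,153),.062),((251,149),.062),((380,230),.075),((389,254),.075),((345,235),.08),((395,212),.08)]: print(uv,cast(c,uv,z).round(4))
im=c["color"];g=im[190:330,180:280]
m=(g.min(2)>175).astype(np.uint8);print(m.sum())
cv2.imwrite("pics/crop.png",np.hstack([cv2.resize(g,None,fx=4,fy=4),cv2.merge([cv2.resize(m*255,None,fx=4,fy=4)]*3)]))
for y in range(276,314,3):
    r=np.where(im[y,215:250].min(1 if im.ndim==3 else 0)>175)[0]+215
    print(y,r.min() if len(r) else None,r.max() if len(r) else None)
E
```

```text
(231, 277) [ 0.523  -0.0914  0.075 ]
(233, 310) [ 0.4731 -0.0967  0.075 ]
(203, 277) [ 0.5216 -0.0496  0.08  ]
(257, 272) [ 0.5311 -0.1313  0.08  ]
(198, 213) [ 0.6204 -0.0366  0.08  ]
(253, 208) [ 0.6304 -0.1214  0.08  ]
(193, 153) [ 0.7221 -0.0197  0.062 ]
(251, 149) [ 0.7311 -0.1127  0.062 ]
(380, 230) [ 0.6014 -0.3195  0.075 ]
(389, 254) [ 0.5641 -0.3334  0.075 ]
(345, 235) [ 0.5914 -0.2648  0.08  ]
(395, 212) [ 0.6294 -0.3421  0.08  ]
1679
276 216 236
279 226 237
282 226 237
285 227 237
288 227 238
291 227 238
294 227 238
297 228 239
300 228 239
303 228 239
306 228 239
309 228 237
312 None None
```

View pics/crop.png

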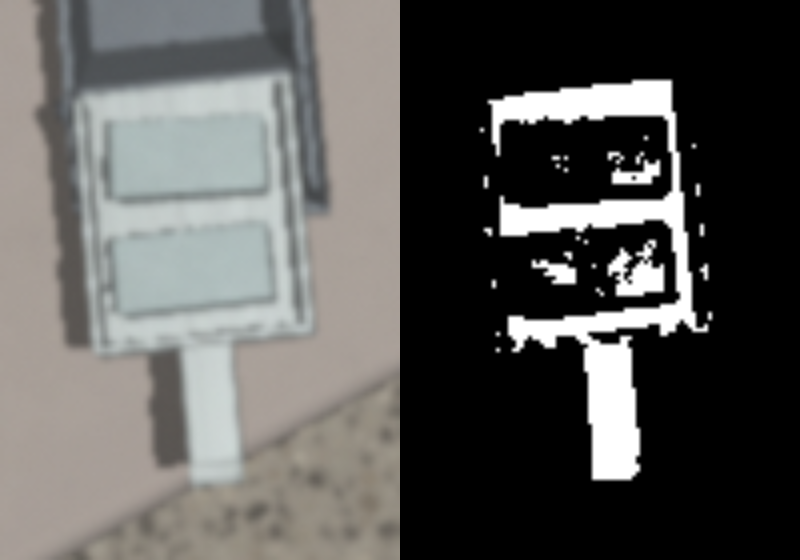

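```bash
python3 -m pendant '[[0.0975,0.2,0,0,0,-0.0179],[0.0975,0.2,0,0,0,-0.0179],[0.0975,0.2,0,0,0,-0.0179],[0.0975,0.2,0,0,0,-0.0179],[0.0975,0.2,0,0,0,-0.0179],[0.0975,0.2,0,0,0,-0.0179],[0.0975,0.2,0,0,0,-0.0179],[0.0975,0.2,0,0,0,-0.0179],[0.0975,0.2,0,0,0,-0.0179],[0.0975,0.2,0,0,0,-0.0179]]' 1
python3 -m pendant '[[0,0,0,0.00575,-0.0497,0],[0,0,0,0.00575,-0.0497,0],[0,0,0,0.00575,-0.0497,0],[0,0,0,0.00575,-0.0497,0],[0,0,0,0.00575,-0.0497,0],[0,0,0,0.00575,-0.0497,0],[0,0,0,0.00575,-0.0497,0],[0,0,0,0.00575,-0.0497,0],[0,0,0,0.00575,-0.0497,0],[0,0,0,0.00575,-0.0497,0]]' 1
cat >> h.py <<'E'
psi=0.115; yh=np.array([-np.sin(psi),np.cos(psi),0])
grip=np.array([.493,-.0943,.07])
def target(g,tilt,back=0):  # TCP pose for grasp at g, tool tilted fwd by tilt rad
    X=np.array([np.cos(psi),np.sin(psi),0]); z=np.sin(tilt)*X-np.cos(tilt)*np.array([0,0,1.])
    y=-yh; return g+z*(.011-back), np.column_stack([np.cross(y,z),y,z])
def todo(p,Rm):  # normalised remaining shift and turn
    o=ctrl.get_obs(); return np.r_[(p-o["eef_pos"])/.2,(R.from_matrix(Rm)*rot(o["eef_rot"]).inv()).as_rotvec()/(np.pi/2)].round(4)
E
python3 - <<'E'
from h import *
o=ctrl.get_obs();print(o["time_s"],o["q"],todo(*target(grip,.785,.1)))
c=camera("wrist");cv2.imwrite("pics/w1.png",c["color"])
T=np.array(c["hand_eye"]);Rt=rot(o["eef_rot"]).as_matrix()
np.savez("w1.npz",K=[c["fx"],c["fy"],c["cx"],c["cy"]],xyz=o["eef_pos"]+Rt@T[:3,3],Rm=Rt@T[:3,:3])
d=np.load("w1.npz")
p=(d["Rm"].T@(grip+[0,0,.005]-d["xyz"]));print(p,c["fx"]*p[0]/p[2]+c["cx"],c["fy"]*p[1]/p[2]+c["cy"])
E
```

```text
time_s: 1.4
eef_pos: [0.4176, -0.1289, 0.2392]
eef_rot: [0.0, 0.998, 0.057, 0.0]
wrist_force: [0.7, -0.4, 0.2]
opening: 1.004
grasp_force: 0.0
time_s: 2.65
eef_pos: [0.4172, -0.1303, 0.2393]
eef_rot: [-0.022, 0.922, 0.054, 0.383]
wrist_force: [-0.2, -0.3, 0.2]
opening: 1.003
grasp_force: 0.0
2.65 [-1.15207868 -0.61815018  2.44299394  0.82193056  1.17788858  0.02678162] [ 6.670e-02  1.437e-01 -5.316e-01  5.000e-04  2.200e-03 -3.000e-04]
[-0.02717389  0.03560588  0.33615209] 293.5430001454678 275.61814220155026
```

View pics/w1.png

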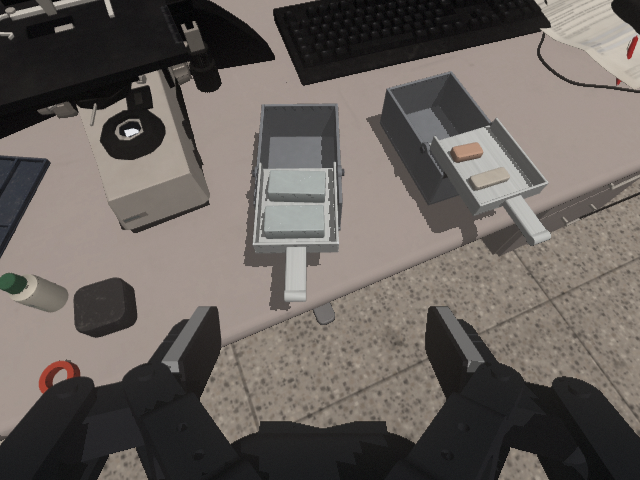

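The wrist view shows the slip tray's handle running from (296,247) to (296,300). I predicted the grip point at (293,276), so it is about 2 mm off in y, and the yaw matches. I'll correct y and approach.

```bash
python3 -m pendant '[[0.0067,0.0136,-0.0532,0,0,0],[0.0067,0.0136,-0.0532,0,0,0],[0.0067,0.0136,-0.0532,0,0,0],[0.0067,0.0136,-0.0532,0,0,0],[0.0067,0.0136,-0.0532,0,0,0],[0.0067,0.0136,-0.0532,0,0,0],[0.0067,0.0136,-0.0532,0,0,0],[0.0067,0.0136,-0.0532,0,0,0],[0.0067,0.0136,-0.0532,0,0,0],[0.0067,0.0136,-0.0532,0,0,0]]' 1
python3 -m pendant '[[0.0351,0.004,-0.0354,0,0,0],[0.0351,0.004,-0.0354,0,0,0],[0.0351,0.004,-0.0354,0,0,0],[0.0351,0.004,-0.0354,0,0,0],[0.0351,0.004,-0.0354,0,0,0],[0.0351,0.004,-0.0354,0,0,0],[0.0351,0.004,-0.0354,0,0,0],[0.0351,0.004,-0.0354,0,0,0],[0.0351,0.004,-0.0354,0,0,0],[0.0351,0.004,-0.0354,0,0,0]]' 1
sed -i 's/-.0943,.07/-.0958,.07/' h.py
python3 - <<'E'
from h import *
o=ctrl.get_obs();print(o["q"].round(3),todo(*target(grip,.785)))
c=camera("wrist");cv2.imwrite("pics/w2.png",c["color"])
E
```

```text
time_s: 3.95
eef_pos: [0.4307, -0.1031, 0.1322]
eef_rot: [-0.022, 0.922, 0.053, 0.382]
wrist_force: [-0.0, 0.6, 0.5]
opening: 0.996
grasp_force: 0.0
time_s: 5.2
eef_pos: [0.5009, -0.0952, 0.0612]
eef_rot: [-0.022, 0.922, 0.053, 0.382]
wrist_force: [0.6, -0.1, -0.8]
opening: 1.003
grasp_force: 0.0
[-0.796  0.119  2.398  1.46   0.596 -0.605] [-0.0007  0.0013  0.0053  0.0002 -0.0001 -0.    ]
```

View pics/w2.png

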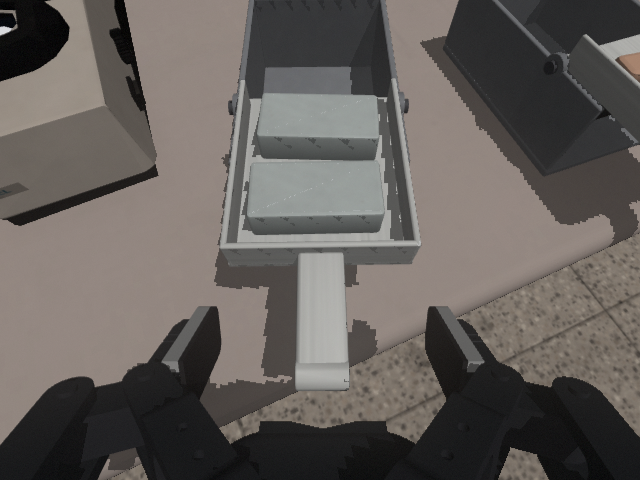

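The handle, at column 322, is centred between the pads at 218 and 428. Closing now.

```bash
python3 -m pendant '[[0,0,0,0,0,0],[0,0,0,0,0,0],[0,0,0,0,0,0],[0,0,0,0,0,0],[0,0,0,0,0,0],[0,0,0,0,0,0],[0,0,0,0,0,0],[0,0,0,0,0,0],[0,0,0,0,0,0],[0,0,0,0,0,0]]' -1
python3 - <<'E'
from h import *
H=grip+.13*np.array([np.cos(psi),np.sin(psi),0])-[0,0,.01]
def at(th):
    q=R.from_rotvec(yh*th); X=np.array([np.cos(psi),np.sin(psi),0])
    g=H+q.apply(-.13*X+[0,0,.01]); return target(g,.785-th)
p0,_=at(0)
for k in range(0,11):
    p,_=at(.088*k); print(k,((p-p0)/.2).round(4)); p0=p
print(yh*.088/(np.pi/2))
E
```

```text
time_s: 6.5
eef_pos: [0.5006, -0.0947, 0.0624]
eef_rot: [-0.022, 0.922, 0.054, 0.383]
wrist_force: [-9.3, -0.1, 8.1]
opening: 0.22
grasp_force: 58.1
0 [0. 0. 0.]
1 [0.0033 0.0004 0.0537]
2 [0.008  0.0009 0.0532]
3 [0.0126 0.0015 0.0523]
4 [0.0171 0.002  0.0509]
5 [0.0215 0.0025 0.0492]
6 [0.0257 0.003  0.0471]
7 [0.0297 0.0034 0.0447]
8 [0.0335 0.0039 0.0419]
9 [0.037  0.0043 0.0387]
10 [0.0403 0.0047 0.0353]
[-0.0064284  0.0556525  0.       ]
```

```bash
python3 -m pendant '[[0.0011,0.0002,0.0268,-0.0032,0.0278,0],[0.0022,0.0002,0.0269,-0.0032,0.0278,0],[0.0034,0.0004,0.0267,-0.0032,0.0278,0],[0.0046,0.0005,0.0265,-0.0032,0.0278,0],[0.0057,0.0007,0.0262,-0.0032,0.0278,0],[0.0069,0.0008,0.0261,-0.0032,0.0278,0],[0.008,0.0009,0.0256,-0.0032,0.0278,0],[0.0091,0.0011,0.0253,-0.0032,0.0278,0],[0.0102,0.0012,0.0248,-0.0032,0.0278,0],[0.0113,0.0013,0.0244,-0.0032,0.0278,0]]' -1
python3 -c "
from bench import ctrl;o=ctrl.get_obs();print(o['q'].round(2),o['torque'])"
```

```text
time_s: 7.75
eef_pos: [0.5127, -0.0931, 0.1142]
eef_rot: [-0.01, 0.984, 0.057, 0.171]
wrist_force: [-2.0, 4.5, 4.0]
opening: 0.226
grasp_force: 59.8
[-0.54  0.03  2.1   0.3   0.76  0.73] [ 0.91362439 -0.16985721  0.71740254]
```

Forces are low and the arc is tracking well, so I'll continue the lift.

```bash
python3 -m pendant '[[0.0123,0.0014,0.0238,-0.0032,0.0278,0],[0.0134,0.0016,0.0233,-0.0032,0.0278,0],[0.0144,0.0017,0.0227,-0.0032,0.0278,0],[0.0153,0.0017,0.022,-0.0032,0.0278,0],[0.0163,0.0019,0.0213,-0.0032,0.0278,0],[0.0172,0.002,0.0206,-0.0032,0.0278,0],[0.0181,0.0021,0.0198,-0.0032,0.0278,0],[0.0189,0.0022,0.0189,-0.0032,0.0278,0],[0.0198,0.0023,0.0181,-0.0032,0.0278,0],[0.0205,0.0024,0.0172,-0.0032,0.0278,0]]' -1
python3 - <<'E'
from h import *
o=ctrl.get_obs();print(o['q'].round(2))
a=camera("scene")["color"];b=camera("top")["color"]
cv2.imwrite("pics/up.png",np.hstack([cv2.resize(a[190:340,220:460],(400,250)),cv2.resize(b[90:340,140:400],(400,385))[:250]]))
E
```

```text
time_s: 9.0
eef_pos: [0.5462, -0.0887, 0.1572]
eef_rot: [0.002, 0.997, 0.058, -0.048]
wrist_force: [-5.9, 6.0, 10.1]
opening: 0.222
grasp_force: 60.4
[-0.35  0.28  1.66 -0.04  1.28  1.12]
```

View pics/up.png

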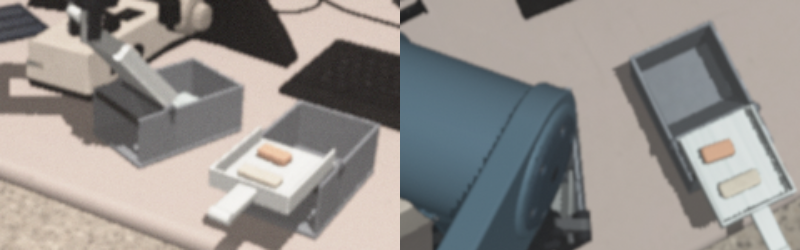

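The tray is tilted about 0.88 rad and at least one box is in the bin. I'll hold for a moment and look with the wrist camera.

```bash
python3 -m pendant '[[0,0,0,0,0,0],[0,0,0,0,0,0],[0,0,0,0,0,0],[0,0,0,0,0,0],[0,0,0,0,0,0],[0,0,0,0,0,0],[0,0,0,0,0,0],[0,0,0,0,0,0],[0,0,0,0,0,0],[0,0,0,0,0,0]]' -1
python3 - <<'E'
from h import *
a=camera("scene")["color"];b=camera("wrist")["color"]
cv2.imwrite("pics/up2.png",np.hstack([cv2.resize(a[210:300,265:385],(400,300),interpolation=cv2.INTER_CUBIC),cv2.resize(b,(400,300))]))
E
```

```text
time_s: 10.35
eef_pos: [0.5461, -0.0887, 0.157]
eef_rot: [0.002, 0.997, 0.058, -0.047]
wrist_force: [-5.5, 5.7, 12.9]
opening: 0.223
grasp_force: 60.6
```

View pics/up2.png

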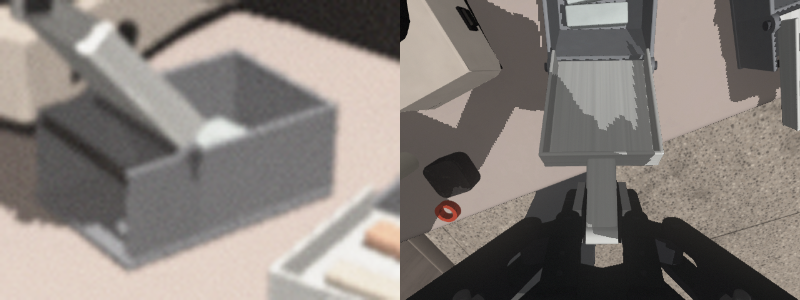

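```bash
python3 - <<'E'
from h import *
o=ctrl.get_obs();c=camera("wrist");b=c["color"]
cv2.imwrite("pics/up3.png",cv2.resize(b[0:120,200:440],(800,400),interpolation=cv2.INTER_CUBIC))
T=np.array(c["hand_eye"]);Rt=rot(o["eef_rot"]).as_matrix();xyz=o["eef_pos"]+Rt@T[:3,3];Rm=Rt@T[:3,:3]
X=np.array([np.cos(psi),np.sin(psi),0]);H=grip+.13*X-[0,0,.01]
for x in(0,.012,.06,.105):
  for z in(-.054,0):
    p=Rm.T@(H+x*X+[0,0,z]-xyz);uv=p[:2]/p[2]*c["fx"]+[c["cx"],c["cy"]];print(x,z,uv.round(),((uv-[200,0])*10/3).round())
E
```

```text
0 -0.054 [325. 102.] [415. 341.]
0 0 [325. 108.] [416. 359.]
0.012 -0.054 [325.  84.] [415. 281.]
0.012 0 [325.  86.] [416. 285.]
0.06 -0.054 [325.   5.] [416.  16.]
0.06 0 [325. -15.] [417. -50.]
0.105 -0.054 [325. -83.] [ 417. -276.]
0.105 0 [ 325. -130.] [ 418. -435.]
```

View pics/up3.png

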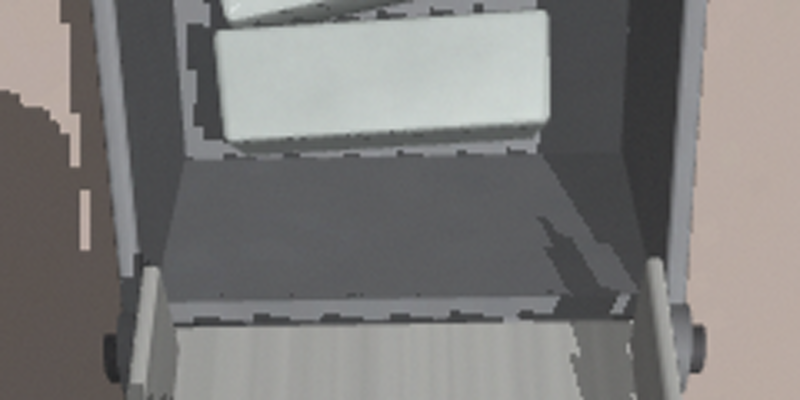

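Both boxes lie on the bin floor, one at crop (385,80) and the next at (310,5), and the tray is empty. I'll lower it by reversing the rows.

```bash
python3 -m pendant '[[-0.0205,-0.0024,-0.0172,0.0032,-0.0278,0],[-0.0198,-0.0023,-0.0181,0.0032,-0.0278,0],[-0.0189,-0.0022,-0.0189,0.0032,-0.0278,0],[-0.0181,-0.0021,-0.0198,0.0032,-0.0278,0],[-0.0172,-0.002,-0.0206,0.0032,-0.0278,0],[-0.0163,-0.0019,-0.0213,0.0032,-0.0278,0],[-0.0153,-0.0017,-0.022,0.0032,-0.0278,0],[-0.0144,-0.0017,-0.0227,0.0032,-0.0278,0],[-0.0134,-0.0016,-0.0233,0.0032,-0.0278,0],[-0.0123,-0.0014,-0.0238,0.0032,-0.0278,0]]' -1
python3 -m pendant '[[-0.0113,-0.0013,-0.0244,0.0032,-0.0278,0],[-0.0102,-0.0012,-0.0248,0.0032,-0.0278,0],[-0.0091,-0.0011,-0.0253,0.0032,-0.0278,0],[-0.008,-0.0009,-0.0256,0.0032,-0.0278,0],[-0.0069,-0.0008,-0.0261,0.0032,-0.0278,0],[-0.0057,-0.0007,-0.0262,0.0032,-0.0278,0],[-0.0046,-0.0005,-0.0265,0.0032,-0.0278,0],[-0.0034,-0.0004,-0.0267,0.0032,-0.0278,0],[-0.0022,-0.0002,-0.0269,0.0032,-0.0278,0],[-0.0011,-0.0002,-0.0268,0.0032,-0.0278,0]]' -1
python3 -c "
from h import *
print(todo(*target(grip,.785)))"
```

```text
time_s: 11.75
eef_pos: [0.5126, -0.0931, 0.114]
eef_rot: [-0.01, 0.983, 0.057, 0.172]
wrist_force: [-1.5, 3.1, 3.0]
opening: 0.226
grasp_force: 60.0
time_s: 13.0
eef_pos: [0.5007, -0.0947, 0.0622]
eef_rot: [-0.022, 0.922, 0.054, 0.383]
wrist_force: [-12.2, 3.5, 27.4]
opening: 0.222
grasp_force: 63.6
[ 0.0003 -0.0009  0.0002  0.0004  0.0018 -0.0013]
```

An upward force of 27 N shows the tray is pressing on its rest. Time to release and back off.

```bash
python3 -m pendant '[[0,0,0,0,0,0],[0,0,0,0,0,0],[0,0,0,0,0,0],[0,0,0,0,0,0],[0,0,0,0,0,0],[0,0,0,0,0,0],[0,0,0,0,0,0],[0,0,0,0,0,0],[0,0,0,0,0,0],[0,0,0,0,0,0]]' 1
python3 -m pendant '[[-0.0351,-0.004,0.0354,0,0,0],[-0.0351,-0.004,0.0354,0,0,0],[-0.0351,-0.004,0.0354,0,0,0],[-0.0351,-0.004,0.0354,0,0,0],[-0.0351,-0.004,0.0354,0,0,0],[-0.0351,-0.004,0.0354,0,0,0],[-0.0351,-0.004,0.0354,0,0,0],[-0.0351,-0.004,0.0354,0,0,0],[-0.0351,-0.004,0.0354,0,0,0],[-0.0351,-0.004,0.0354,0,0,0]]' 1
python3 - <<'E'
from h import *
cv2.imwrite("pics/end.png",camera("wrist")["color"])
E
```

```text
time_s: 14.25
eef_pos: [0.5008, -0.0951, 0.0621]
eef_rot: [-0.022, 0.922, 0.053, 0.382]
wrist_force: [-0.1, -0.1, -0.0]
opening: 0.999
grasp_force: 0.0
time_s: 15.5
eef_pos: [0.4303, -0.103, 0.133]
eef_rot: [-0.022, 0.922, 0.053, 0.382]
wrist_force: [-0.2, 0.4, 0.0]
opening: 1.002
grasp_force: 0.0
```

View pics/end.png

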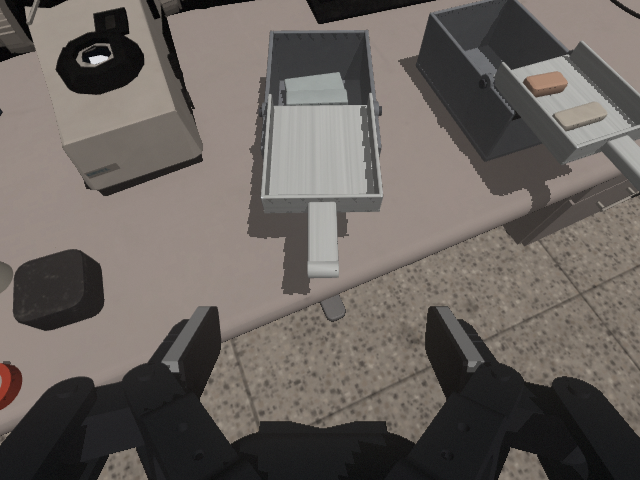

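The tray is flat and empty, both boxes are in the bin at (315,88), the spare tray is untouched and the gripper is clear.

```bash
python3 -c "
from bench import ctrl;print(ctrl.hand_in())"
```

```text
the job is handed in; nothing more can be done
None
```

The job is handed in: both cover-slip boxes are in the catch bin, the slip tray lies flat and released, and the spare tray was not touched; the hand-in gave no verdict.

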